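# Open the pressure cap of a glass grinder's coolant tank

## Task

Open the small coolant tank of the glass grinder for refilling: turn the cap gently anticlockwise until you feel it meet its first stop and, without pushing it down, keep it lightly against the stop for at least half a second to let the pressure off; then press it down against its spring, turn it on past the stop until it is free, and lift it off. Lay the cap flat in the steel tray, handle up, and let go of it only once it is down. Never force it against the first stop or bear down hard on it, and leave the paperweight and the wooden block alone.

Things in the scene. Friction and masses are not known exactly. Their poses are not given: they have to be found in the camera images.
- tank: Aluminium tank fixed on the table, 180 x 180 mm, 120 mm high; on it a steel neck flange 102 mm across, top at 135 mm, carrying the cap. Origin on the table under the neck's axis, z up. 'Cap angle' below = yaw of cap_grip minus yaw of this body, anticlockwise from above positive. Cap angle 0: fully tight. The cap starts at 0.05 to 0.25 rad.
- neck (a point): On the neck's axis, 145 mm above the table: level of the locked cap's underside; axes as the tank's. Unseen teeth under the hooks make the first stop. It is met at a cap angle of 0.45 to 0.75 rad, different each time, and can only be felt. Pushed down 3 to 6 mm, the cap passes below the teeth; at 6 mm it meets a hard seat, where its force must stay below 40 N.
- hook (a point): Top of one of three equal steel hooks that hold the cap's ears down, 41 mm from the neck's axis, 155 mm above the table. They stand 120 degrees apart, reach out to 48 mm and span 65 degrees each. The ears are clear of the hooks at cap angles of 1.22 to 1.62 rad: there, and only there, the cap lifts straight off.
- cap_grip (a point): Where to grip the cap: on its axis, 40 mm above its underside, in its upright black handle bar (56 mm long along this point's x, 14 mm thick along y, from 14 to 56 mm above the underside). The bar stands on a grey plastic disc 64 mm across, 14 mm thick. z up. Loose, 0.11 to 0.22 kg.
- cap_under (a point): Centre of the cap's flat underside, axes as cap_grip. Three steel ears at this level, 5 mm thick, 12 mm wide, reach 42 mm from the axis, one along x, others 120 degrees apart. Turning the locked cap rubs with less than 0.2 N m. The first stop is springy: from where it is met the moment rises by about 0.05 N m per 0.01 rad; the teeth must not bear over 11 N in all (about 0.4 N m).
- valve (a joint): Sprung brass plate in the neck that pushes the cap up: 0 with the cap off, 0.003 m with it locked and not pressed, 0.009 m with it pressed down on the seat. Its spring gives 4.5 N at 0.003 m and 7.5 N at 0.009 m.
- tray: Open steel tray fixed on the table, 160 x 160 mm outside, walls 4 mm thick and 20 mm high, floor 4 mm thick. Origin: centre of its underside, on the table.
- paperweight_c (a point): Centre of a green glass paperweight, 80 mm across, 70 mm high, standing on the table. Leave alone.
- block_c (a point): Centre of a wooden block, 70 x 55 x 40 mm. Leave alone.
There are look-alikes about, which are no part of the job. Several things have the shape of the tray; the one meant has the colours described above.

How it is judged:
On the way, in this order (a step that is already met when the one before it is completed fails the run):
1. the cap, not pressed down, is kept lightly against the first stop for about half a second (contact force between cap and detent above 0.7 N and value of joint valve below 0.0046 m), for 0.45 s.
2. the cap is pressed down at least 2.5 mm (value of joint valve above 0.0055 m), for 0.1 s.
3. the cap is lifted clear of the neck (z of cap_under in the frame of neck above 0.03 m), for 0.1 s.
4. the cap is set down in the tray while still held by the fingers (z of cap_under in the frame of tray below 0.012 m and horizontal distance between cap_under and tray below 0.05 m and contact force between cap and the fingers above 1 N), for 0.05 s.
At the end, for the whole second after the job is handed in: The cap lies at rest on the tray's floor (underside within 5 mm of it), handle up within 0.1 rad, its centre within 50 mm of the tray's centre, released (horizontal distance between cap_under and tray below 0.05 m and z of cap_under in the frame of tray below 0.009 m and angle between cap_under's own z axis and vertical below 0.1 rad and linear speed of cap below 0.02 m/s); the robot touches nothing.
It fails at once if the first stop is forced: more than 11 N between the cap and the teeth (contact force between cap and detent above 11 N).
It fails at once if the cap is borne down hard: more than 40 N on the neck's hard seat (contact force between cap and tank_c2 above 40 N).
It fails at once if the paperweight is moved (distance of paperweight_c from where it was at the start of the episode above 0.015 m).
It fails at once if the wooden block is moved (distance of block_c from where it was at the start of the episode above 0.015 m).
It also fails if it takes over 67 s, if anything falls off the work surface, if the arm or the gripper's body presses on something with over 40 N, if the wrist force passes 120 N, or if a joint passes its speed limit or range.

## Robot

A 7-joint arm with a two-finger parallel gripper is mounted at the origin on the work surface. World frame = base frame: x ahead of the robot, y to its left, z up, the work surface at z = 0. Lengths are in m, angles in rad, forces in N, time in s.
With the tool pointing down it reaches from about 0.35 to 0.9 m from the base axis. Payload 19.9 kg.
Tool frame: the origin (TCP) lies midway between the tips of the shut fingers; the grasp point (between the pads) lies 19 mm behind it; z points along the fingers, x is the direction in which the jaws open and shut, and the axes are right-handed (so a half turn about z gives the same grasp; the last joint's range is limited). The gripper opens to 85 mm and grips with 20 to 120 N. Pads are 22 mm wide; open, the fingers measure 114 mm over their backs; the gripper's body (76 mm by 85 mm) begins 54 mm behind the grasp point. The pads swing forward as they close: fully open they stand 13 mm farther back than shut.
Start: joints at [-1.294, 0.417, -0.01, 1.614, 0.005, 1.111, -0.053], TCP at [0.196, 0.593, 0.204] pointing down, gripper open.
Joint ranges: [-2.81, 2.81], [-0.39, 2.02], [-1.27, 1.25], [0.06, 2.57], [-1.19, 4.33], [0.19, 2], [-2.82, 2.82]. Speed limits (rad/s): [1.89, 1.89, 2.39, 2.39, 3.01, 3.01, 3.01].

## Interface

Orientations are given as a unit quaternion [x, y, z, w].
In Python, from station import ctrl, vision, ticket gives the robot as it stands.
- The arm moves only by the tool drive_tool, never from a script. Its argument "motion" is one flat list of numbers, 7 for each row, row after row: the shift along the tool's x, y, z in m, then the turn, a rotation vector about the tool's x, y, z in degrees, then the opening in per cent of the stroke, from 0 (shut) to 100 (fully open). A call has 1 to 20 rows; each row shifts and turns the commanded pose from where the row before left it, along the tool's axes as they then stand; what a row does not reach is not made up. A row lasts 1/12 s, in which the tool goes at most 41.7 mm and 7.16 degrees, less where a joint would pass 70% of its speed; a pose out of reach is approached as far as the arm can. A call with a gripper value outside its range is refused whole. The fingers move at their own pace and stop on an object; "grip_force" is the grip in N (left out, the last holds). Time passes only in rows, so rows that do not move let the fingers close. It gives the time, the measured TCP pose, the force and the opening at its end, in the units of the state.
- ctrl.sense(): the state, without advancing time (a new reading comes with each control period).
- vision.get_image(name): name is "scene" or "side" or "wrist"; returns a dict with "pixels" (420x560x3 uint8, red, green, blue), "fx", "fy", "cx", "cy" (pixels), "position" and "rotation" of the camera in the world. Camera axes: x right, y down, z forward; pixel columns grow to the right and rows downward; lengths in m; the calibration is good to about 2 mm. The wrist camera is an equidistant fisheye: a pixel r from the principal point sees the ray r / f radians off the axis. A picture is of the moment at which its call begins. There is no depth.
- ticket.sign_off(): hands the job in, once; it reports no verdict.
The state is a dict: "t": time; "q": joint angles; "joint_velocities": joint speeds; "effort": joint torques, N m; "eef_pos": TCP position; "orientation": TCP orientation; "ft_force": force on the tool from outside, world axes, zero at the start; "moment": the same for the moment, N m; "opening": finger opening in m.
Only numpy, scipy, OpenCV 4.12 (cv2) and the standard library are available. Lean on these libraries where they do the work, as an engineer would, in place of code of your own. Each camera call takes 0.05 s, during which the arm holds its last target. There are 200 camera calls.

## Working session

There is one attempt and no reset: what is moved stays moved. The work goes in short steps, Python scripts to look and compute and a tool call to move; the robot and the scene stay as the last step left them, time stands still between calls to the robot, and variables do not carry over. Pictures are saved under pics/ and viewed, about 8 in all and at most 12, crops included, and the job is handed in when it is done.

Besides the shell and the picture viewer there is one more tool, called after "Request:" as name(argument=value, ...) on one line, values as JSON. drive_tool: Moves the arm, as the interface text tells. Its arguments: {"type":"object","properties":{"motion":{"type":"array","items":{"type":"number"}},"grip_force":{"type":"number"}},"required":["motion"]}

```bash
mkdir -p pics; ls; cat > h.py <<'E'
import numpy as np,cv2
from station import ctrl,vision,ticket
from scipy.spatial.transform import Rotation as R
def snap(n,f):
    d=vision.get_image(n); np.save('pics/'+f+'.npy',d,allow_pickle=True)
    cv2.imwrite('pics/'+f+'.png',d['pixels'][:,:,::-1]); return d
def load(f): return np.load('pics/'+f+'.npy',allow_pickle=True).item()
def ray(d,u,v,fish=False):
    x=(u-d['cx'])/d['fx'];y=(v-d['cy'])/d['fy']
    if fish:
        r=np.hypot(x,y);s=np.sin(r)/max(r,1e-9);c=np.array([x*s,y*s,np.cos(r)])
    else: c=np.array([x,y,1.])
    M=np.array(d['rotation']); M=M if M.shape==(3,3) else R.from_quat(M).as_matrix()
    w=M@c;return np.array(d['position']),w/np.linalg.norm(w)
def plane(d,u,v,z,fish=False):
    p,w=ray(d,u,v,fish);return p+w*(z-p[2])/w[2]
def tri(*rs):
    A=sum(np.eye(3)-np.outer(w,w) for p,w in rs);b=sum((np.eye(3)-np.outer(w,w))@p for p,w in rs)
    x=np.linalg.solve(A,b);return x,[np.linalg.norm(np.cross(x-p,w)) for p,w in rs]
def proj(d,X):
    M=np.array(d['rotation']); M=M if M.shape==(3,3) else R.from_quat(M).as_matrix()
    c=M.T@(np.array(X)-np.array(d['position']));return d['cx']+d['fx']*c[0]/c[2],d['cy']+d['fy']*c[1]/c[2]
E
python3 - <<'E'
from h import *
a=snap('scene','s0');b=snap('side','d0');c=snap('wrist','w0')
for d in(a,b,c):print({k:np.round(v,3).tolist() for k,v in d.items() if k!='pixels'})
s=ctrl.sense();print(s)
cv2.imwrite('pics/both.png',cv2.resize(np.hstack([a['pixels'],b['pixels']]),(800,300))[:,:,::-1])
E
```

```text
pics
{'fx': 403.69, 'fy': 403.69, 'cx': 274.529, 'cy': 213.799, 'position': [1.096, 0.465, 0.641], 'rotation': [0.331, 0.801, -0.466, -0.176]}
{'fx': 507.785, 'fy': 507.785, 'cx': 277.028, 'cy': 205.255, 'position': [0.128, -1.41, 0.977], 'rotation': [0.867, -0.126, 0.066, -0.477]}
{'fx': 325.192, 'fy': 325.192, 'cx': 280.469, 'cy': 208.385, 'position': [0.128, 0.617, 0.373], 'rotation': [0.802, 0.58, 0.083, 0.116]}
{'t': 0.15, 'q': array([-1.29353173,  0.41783153, -0.0103218 ,  1.6140365 ,  0.00466837,
        1.11068924, -0.05301137]), 'joint_velocities': array([-0.00029004, -0.00296509,  0.00154825, -0.00264156, -0.00087295,
       -0.00010059, -0.00067697]), 'effort': array([ 6.41470433e-04, -8.64742184e+01,  6.78690746e-01, -4.35054481e+01,
        1.90524396e-02,  5.76323815e-03, -1.20343107e-04]), 'eef_pos': array([0.19576822, 0.593241  , 0.20390696]), 'orientation': array([ 8.10368404e-01,  5.85920497e-01, -3.68260660e-04,  2.92460689e-04]), 'ft_force': array([0.06981353, 0.57974916, 1.20896847]), 'moment': array([-0.01904356,  0.02929211, -0.0158562 ]), 'opening': 0.08551487691824898}
```

View pics/s0.png

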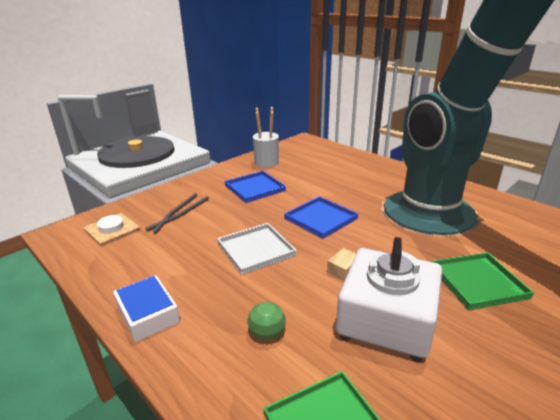

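View pics/d0.png

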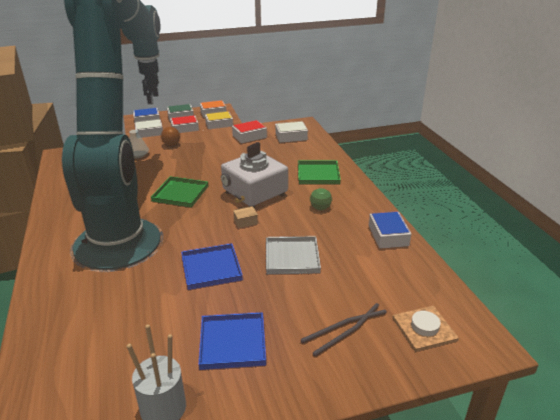

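Scene view: the tank with its cap is at (395,290), handle at (397,252), and the paperweight is at (266,321). The wooden block is at (343,263). There are five tray shapes: grey (256,247), blue (321,216), blue (255,186), green (483,279) and green (325,400). Only the grey one fits "steel"; in the side view it is at (292,255). I'll confirm it with enlarged crops.

```bash
python3 - <<'E'
from h import *
a=load('s0')['pixels'];b=load('d0')['pixels']
def cr(p,x,y,w,h):return cv2.resize(p[y:y+h,x:x+w],(400,300),interpolation=cv2.INTER_CUBIC)
m=np.vstack([np.hstack([cr(a,340,225,120,90),cr(b,210,130,96,72)]),np.hstack([cr(a,200,210,120,90),cr(b,250,220,96,72)])])
cv2.imwrite('pics/crop.png',m[:,:,::-1])
E
```

```text
(no output)
```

View pics/crop.png

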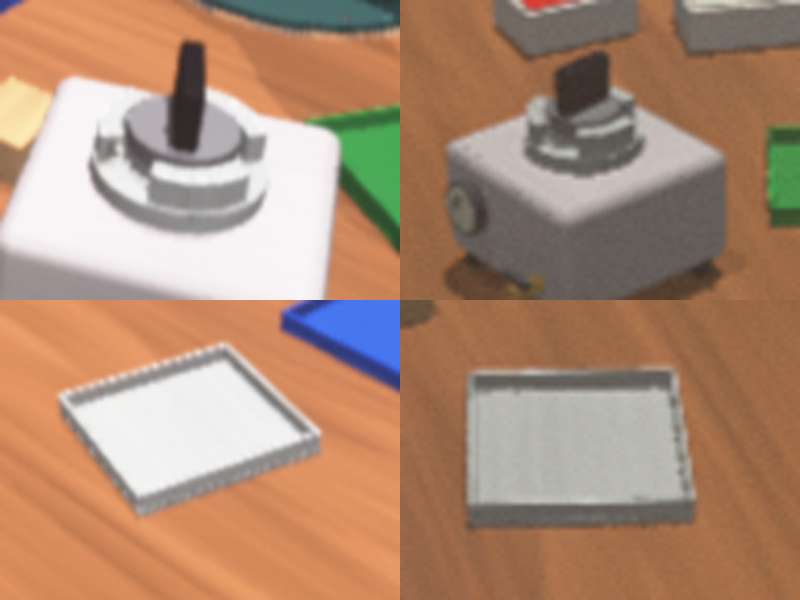

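The crop confirms the grey steel tray, and shows the cap with its three hooks. Next I triangulate.

```bash
python3 - <<'E'
from h import *
a=load('s0');b=load('d0')
S=[(218,239.4),(267.5,223.5),(296,251.1),(241.4,269.1)];D=[(266.3,237.3),(316,236.8),(320.3,268.7),(266.8,268.7)]
PS=np.array([plane(a,*p,.02) for p in S]);PD=np.array([plane(b,*p,.02) for p in D])
print(PS.round(3),PS.mean(0),'\n',PD.round(3),PD.mean(0))
for p in PS:
  j=np.argmin(np.linalg.norm(PD-p,axis=1));i=[k for k in range(4) if PS[k] is p or np.allclose(PS[k],p)][0]
  print(tri(ray(a,*S[i]),ray(b,*D[j])))
rs=[]
for d,(x,y,w,h) in((a,(385,232,25,45)),(b,(240,140,25,25))):
  p=d['pixels'][y:y+h,x:x+w].astype(int);m=(p.max(2)<90).astype(np.uint8)
  n,l,st,c=cv2.connectedComponentsWithStats(m);k=1+np.argmax(st[1:,4]);u,v=c[k]+[x,y];print(u,v,st[k]);rs.append(ray(d,u,v))
print('bar',tri(*rs))
for n,d,pts in(('blk',a,[(343,263)]),('pw',a,[(266,321)]),('pw',b,[(320,199)]),('blk',b,[(245,217)])):
  print(n,plane(d,*pts[0],.035 if n=='pw' else .02))
# tank top corners approx side crop
for u,v in((450,145),(570,215),(722,160),(620,90)):
  print('tk',plane(b,210+(u-400)*.24,130+v*.24,.12))
s=ctrl.sense();print(R.from_quat(s['orientation']).as_matrix().round(3))
E
```

```text
[[ 0.573 -0.325  0.02 ]
 [ 0.421 -0.286  0.02 ]
 [ 0.464 -0.131  0.02 ]
 [ 0.613 -0.176  0.02 ]] [ 0.51757225 -0.22943651  0.02      ] 
 [[ 0.461 -0.139  0.02 ]
 [ 0.614 -0.183  0.02 ]
 [ 0.571 -0.336  0.02 ]
 [ 0.421 -0.29   0.02 ]] [ 0.51652376 -0.23712574  0.02      ]
(array([ 0.57142705, -0.33019995,  0.01602768]), [np.float64(0.0017383722201776764), np.float64(0.0017383722201777011)])
(array([ 0.42042001, -0.2881025 ,  0.01873842]), [np.float64(0.0010589679968398837), np.float64(0.0010589679968400034)])
(array([ 0.46126739, -0.13418937,  0.0167107 ]), [np.float64(0.0009484496081781992), np.float64(0.0009484496081782847)])
(array([ 0.61323888, -0.17863917,  0.01775137]), [np.float64(0.0018504532131234641), np.float64(0.0018504532131233557)])
395.9034749034749 254.44015444015443 [  6   6  10  33 259]
252.68072289156626 151.13855421686748 [  6   3  14  20 166]
bar (array([0.49712182, 0.16476739, 0.17591037]), [np.float64(0.00012254725101753158), np.float64(0.0001225472510176217)])
blk [ 0.41894375 -0.01097375  0.02      ]
pw [0.69992302 0.00788908 0.035     ]
pw [0.69704453 0.00621458 0.035     ]
blk [ 0.42254909 -0.00613298  0.02      ]
tk [0.39056275 0.20009139 0.12      ]
tk [0.46054051 0.05181888 0.12      ]
tk [0.60699332 0.10554099 0.12      ]
tk [0.55846727 0.25956136 0.12      ]
[[ 0.313  0.95  -0.   ]
 [ 0.95  -0.313 -0.001]
 [-0.001  0.    -1.   ]]
```

Request:
drive_tool(motion=[-0.0195,0.0262,-0.006,0,0,0,100,-0.0195,0.0262,-0.006,0,0,0,100,-0.0195,0.0262,-0.006,0,0,0,100,-0.0195,0.0262,-0.006,0,0,0,100,-0.0195,0.0262,-0.006,0,0,0,100,-0.0195,0.0262,-0.006,0,0,0,100,-0.0195,0.0262,-0.006,0,0,0,100,-0.0195,0.0262,-0.006,0,0,0,100,-0.0195,0.0262,-0.006,0,0,0,100,-0.0195,0.0262,-0.006,0,0,0,100,-0.0195,0.0262,-0.006,0,0,0,100,-0.0195,0.0262,-0.006,0,0,0,100,-0.0195,0.0262,-0.006,0,0,0,100,-0.0195,0.0262,-0.006,0,0,0,100,-0.0195,0.0262,-0.006,0,0,0,100,-0.0195,0.0262,-0.006,0,0,0,100])

```text
t: 1.48
eef_pos: [0.4967, 0.1643, 0.3007]
orientation: [0.81, 0.586, 0.0, -0.0]
ft_force: [-0.1, 1.4, 0.4]
opening: 0.0853
```

Request:
drive_tool(motion=[0,0,0,0,0,7,100,0,0,0,0,0,7,100,0,0,0,0,0,7,100,0,0,0,0,0,7,100,0,0,0,0,0,7,100,0,0,0,0,0,7,100,0,0,0,0,0,7,100,0,0,0,0,0,7,100,0,0,0,0,0,7,100,0,0,0,0,0,7,100,0,0,0,0,0,7,100,0,0,0,0,0,7,100,0,0,0,0,0,7,100,0,0,0,0,0,7,100,0,0,0,0,0,7,100,0,0,0,0,0,7,100,0,0,0,0,0,7,100,0,0,0,0,0,7,100,0,0,0,0,0,7,100])

```text
t: 3.07
eef_pos: [0.496, 0.1658, 0.3003]
orientation: [0.859, -0.512, -0.0, 0.0]
ft_force: [0.1, 0.8, 0.3]
opening: 0.0857
```

```bash
python3 - <<'E'
from h import *
c=snap('wrist','w1');s=ctrl.sense();print(s['t'],s['eef_pos'],s['q'].round(2),R.from_quat(s['orientation']).as_matrix().round(4),s['ft_force'],s['moment'])
print(c['position'],c['rotation'])
E
```

```text
3.1167 [0.49604626 0.16574475 0.30021931] [-0.85  0.16  0.54  1.76 -0.09  1.25 -1.38] [[ 4.664e-01 -8.846e-01 -3.000e-04]
 [-8.846e-01 -4.664e-01 -3.000e-04]
 [ 1.000e-04  4.000e-04 -1.000e+00]] [-0.44550941  0.07840205  0.21322121] [-0.02406356  0.03917705 -0.02858753]
[0.5594598  0.20092844 0.46982494] [ 0.85018298 -0.50659675 -0.07306809  0.12332752]
```

View pics/w1.png

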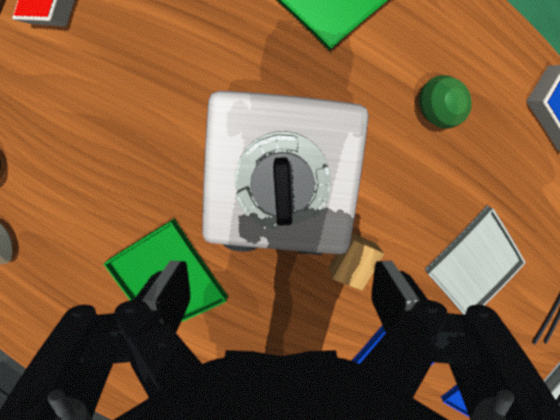

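The wrist view shows the cap bar at about (283,190), nearly aligned with the image vertical, on its grey disc at (282,183). The tank's corners are at about (210,95), (367,107), (352,252) and (205,243). The steel tray is at (476,262) and the block at (357,263).

```bash
python3 - <<'E'
from h import *
c=load('w1');x0,y0=265,145
p=c['pixels'][y0:240,x0:305].astype(int);m=(p.max(2)<62).astype(np.uint8)
n,l,st,ce=cv2.connectedComponentsWithStats(m);k=1+np.argmax(st[1:,4]);print(st[k],ce[k]+[x0,y0])
cnt=cv2.findContours((l==k).astype(np.uint8),0,2)[0][0]
box=cv2.boxPoints(cv2.minAreaRect(cnt))+[x0,y0];print(box.round(1))
for r in range(155,228,6):
  print(r,(c['pixels'][r,268:298].max(1)).tolist())
E
```

```text
[   8   13   21   68 1149] [283.02262837 191.64142733]
[[272.5 158.2]
 [290.8 157.2]
 [294.6 224.6]
 [276.2 225.7]]
155 [119, 97, 105, 115, 122, 125, 127, 133, 130, 134, 138, 134, 137, 132, 130, 129, 132, 127, 134, 134, 125, 133, 125, 126, 116, 108, 95, 96, 108, 128]
161 [137, 130, 133, 135, 130, 96, 54, 16, 5, 14, 17, 22, 14, 21, 20, 18, 15, 13, 10, 20, 51, 83, 105, 126, 132, 133, 130, 129, 130, 131]
167 [129, 128, 131, 133, 111, 55, 24, 24, 35, 37, 34, 40, 33, 36, 37, 33, 40, 42, 32, 23, 24, 37, 54, 85, 108, 125, 127, 129, 129, 126]
173 [126, 129, 130, 131, 110, 76, 35, 27, 33, 29, 32, 33, 37, 40, 38, 39, 38, 37, 30, 21, 23, 33, 47, 73, 105, 120, 129, 122, 125, 120]
179 [126, 131, 127, 134, 116, 93, 46, 24, 30, 29, 41, 31, 34, 42, 38, 36, 38, 39, 32, 27, 19, 25, 37, 54, 75, 100, 121, 119, 122, 123]
185 [122, 124, 124, 132, 119, 108, 66, 21, 23, 32, 37, 38, 36, 30, 35, 39, 37, 33, 32, 23, 21, 24, 35, 65, 92, 110, 119, 121, 122, 121]
191 [115, 121, 125, 125, 122, 115, 72, 34, 21, 28, 26, 36, 37, 33, 34, 33, 29, 32, 37, 26, 22, 14, 29, 51, 71, 111, 121, 124, 124, 120]
197 [117, 122, 118, 125, 123, 116, 107, 62, 25, 27, 27, 32, 30, 30, 26, 36, 32, 28, 32, 28, 28, 18, 22, 38, 48, 62, 89, 116, 119, 119]
203 [122, 119, 114, 117, 121, 118, 109, 71, 38, 26, 30, 31, 30, 31, 34, 33, 26, 29, 31, 22, 22, 28, 20, 33, 59, 92, 113, 116, 118, 121]
209 [118, 118, 116, 119, 118, 119, 115, 92, 43, 21, 28, 30, 28, 33, 30, 30, 22, 21, 27, 31, 25, 22, 10, 30, 47, 68, 103, 108, 110, 110]
215 [136, 122, 122, 101, 86, 84, 87, 74, 47, 22, 23, 28, 24, 32, 31, 22, 31, 28, 28, 28, 26, 26, 23, 30, 59, 76, 75, 79, 84, 84]
221 [81, 82, 78, 79, 81, 84, 81, 77, 50, 24, 4, 6, 6, 18, 13, 16, 16, 6, 16, 4, 3, 7, 11, 24, 53, 71, 83, 82, 84, 74]
227 [82, 81, 80, 76, 75, 78, 78, 83, 79, 87, 87, 87, 87, 91, 92, 89, 84, 82, 91, 85, 89, 87, 83, 88, 87, 92, 85, 88, 90, 86]
```

```bash
python3 - <<'E'
from h import *
a=load('s0');b=load('d0');c=load('w1')
e=[plane(c,u,v,.2,True) for u,v in((281.65,157.7),(285.4,225.1),(273.6,190),(292.2,190),(283.0,191.4))]
print(np.round(e,4)); d=e[0]-e[1];print('bar yaw',np.arctan2(d[1],d[0]),np.linalg.norm(d),np.linalg.norm(e[2]-e[3]))
print('2view+wrist',tri(ray(a,395.9,254.44),ray(b,252.68,151.14),ray(c,283,191.4,True)))
T=[plane(c,u,v,.12,True) for u,v in((208,94),(368,106),(354,254),(204,243))];print(np.round(T,3),np.mean(T,0))
for i in range(4):
  d=T[(i+1)%4]-T[i];print(np.linalg.norm(d),np.arctan2(d[1],d[0])%(np.pi/2))
# disc/flange centre: top of bar end points from side view crop
print('tray wrist',[plane(c,u,v,.02,True).round(3) for u,v in((490,208),(524,262),(478,315),(427,270))])
E
```

```text
[[0.5286 0.1829 0.2   ]
 [0.4779 0.1516 0.2   ]
 [0.5009 0.1757 0.2   ]
 [0.5085 0.1617 0.2   ]
 [0.5037 0.168  0.2   ]]
bar yaw 0.5525316028957936 0.059489664552117405 0.0158517034696284
2view+wrist (array([0.49779984, 0.16506181, 0.17590344]), [np.float64(0.0005261693193452457), np.float64(0.0005720918944328504), np.float64(0.0008507225740142655)])
[[0.544 0.281 0.12 ]
 [0.615 0.123 0.12 ]
 [0.46  0.047 0.12 ]
 [0.388 0.211 0.12 ]] [0.50191627 0.16530613 0.12      ]
0.1730444976981869 0.4251197473579704
0.17294630039991327 0.45794971548761065
0.17948477148547148 0.4161361484774433
0.17124237973095963 0.4207035976943954
tray wrist [array([ 0.611, -0.172,  0.02 ]), array([ 0.571, -0.328,  0.02 ]), array([ 0.435, -0.306,  0.02 ]), array([ 0.465, -0.129,  0.02 ])]
```

Request:
drive_tool(motion=[0,0.023,0,0,0,-1.9,100,0,0.023,0,0,0,-1.9,100,0,0.023,0,0,0,0,100,0,0,0,0,0,0,100,0,0,0,0,0,0,100])

```text
t: 3.53
eef_pos: [0.4364, 0.1305, 0.3008]
orientation: [0.877, -0.48, -0.0, -0.001]
ft_force: [0.1, 0.9, 0.1]
opening: 0.0855
```

```bash
python3 - <<'E'
from h import *
c=snap('wrist','w2');s=ctrl.sense();print(s['t'],s['eef_pos'],R.from_quat(s['orientation']).as_matrix().round(4)[:,0],c['position'])
u,v=proj(c,[.5,.166,.17]);p=c['pixels'];print(u,v)
q=p[int(v)-75:int(v)+75,int(u)-100:int(u)+100];print(int(u)-100,int(v)-75)
cv2.imwrite('pics/w2c.png',cv2.resize(q,(800,600),interpolation=cv2.INTER_CUBIC)[:,:,::-1])
E
```

```text
3.5833 [0.43686187 0.13087652 0.30067002] [ 5.398e-01 -8.418e-01 -3.000e-04] [0.49692329 0.16999266 0.47044119]
286.1741687781482 112.12936818808161
186 37
```

View pics/w2c.png

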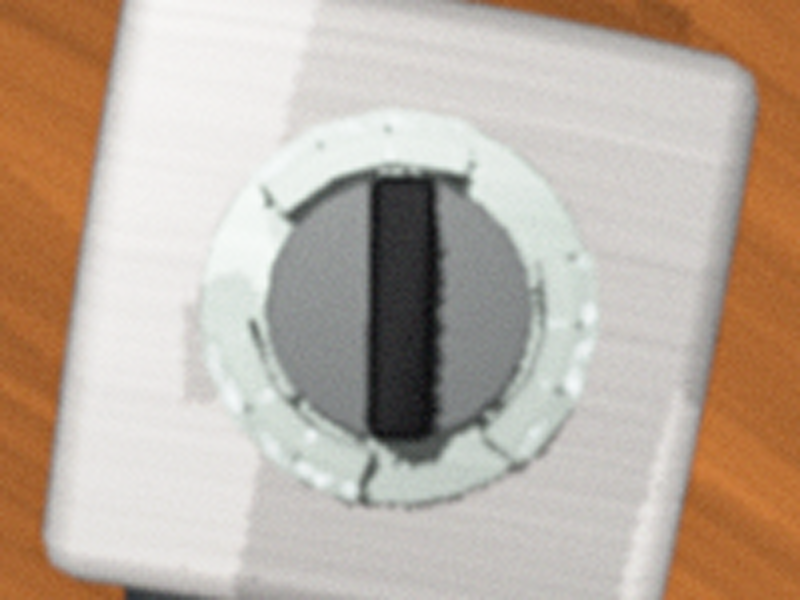

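This view shows the cap from straight above: flange circle centred at about crop (399.5,308.5), bar x 370–437 and y 180–437. I'll compute world positions from it.

```bash
python3 - <<'E'
from h import *
c=load('w2');f=lambda x,y,z:plane(c,186+x/4-.4,37+y/4-.4,z,True)
print('flange',f(399.5,308.5,.135),np.linalg.norm(f(201,308,.135)-f(598,308,.135)))
print('disc',f(399.5,308.5,.159),np.linalg.norm(f(268,308,.159)-f(531,308,.159)))
print('bar',f(403,308,.2))
d=f(372,180,.2)-f(368,437,.2);e=f(434,180,.2)-f(437,437,.2);print(np.linalg.norm(d),[np.arctan2(k[1],k[0]) for k in(d,e)])
T=[f(140,-5,.12),f(755,70,.12),f(660,620,.12),f(45,560,.12)]
for k in((130,-40,47,530),(750,110,660,630)):
  g=f(k[0],k[1],.12)-f(k[2],k[3],.12);print('tank',np.arctan2(g[1],g[0]))
# height of flange/bar by two wrist places
w=load('w1');print('bar top h',tri(ray(w,*((281.65+285.4)/2,(157.7+225.1)/2),True),ray(c,186+403/4-.4,37+308/4-.4,True)))
E
```

```text
flange [0.50100093 0.16660301 0.135     ] 0.10171588876313893
disc [0.50070918 0.16684553 0.159     ] 0.062300127484768826
bar [0.50068802 0.16671366 0.2       ]
0.05361495009603558 [np.float64(0.5550422144937535), np.float64(0.5865219477385107)]
tank 0.4108452494705703
tank 0.4259149210823242
bar top h (array([0.50100664, 0.16628733, 0.18677315]), [np.float64(0.00029798167490331884), np.float64(0.0002979816749033419)])
```

Request:
drive_tool(motion=[0.0011,-0.0183,0,0,0,0,100,0.0011,-0.0183,0,0,0,0,100,0.0011,-0.0183,0,0,0,0,100,0.0011,-0.0183,0,0,0,0,100,0,0,0.02,0,0,0,100,0,0,0.03,0,0,0,100,0,0,0.03,0,0,0,100,0,0,0.03,0,0,0,100,0,0,0.015,0,0,0,100,0,0,0.0085,0,0,0,100,0,0,0,0,0,0,100,0,0,0,0,0,0,100,0,0,0,0,0,0,100])

```text
t: 4.67
eef_pos: [0.5017, 0.1666, 0.168]
orientation: [0.877, -0.481, 0.001, -0.001]
ft_force: [0.1, 0.1, 0.6]
opening: 0.0854
```

```bash
cat > st.py <<'E'
from h import *
s=ctrl.sense();M=R.from_quat(s['orientation']).as_matrix()
print('t',s['t'],'p',s['eef_pos'].round(4),'yawx',np.arctan2(M[1,0],M[0,0]).round(4),'tilt',M[:2,2].round(4),'F',s['ft_force'].round(2),'M',s['moment'].round(3),'op',round(s['opening'],4),'q',s['q'].round(2))
E
python3 st.py
```

```text
t 4.6667 p [0.5017 0.1666 0.168 ] yawx -1.0026 tilt [0.0015 0.0005] F [0.06 0.07 0.65] M [ 0.003 -0.031 -0.008] op 0.0854 q [-0.81  0.31  0.51  1.91 -0.19  0.97 -1.21]
```

Request:
drive_tool(motion=[0,0,0,0,0,0,50,0,0,0,0,0,0,20,0,0,0,0,0,0,5,0,0,0,0,0,0,5,0,0,0,0,0,0,5,0,0,0,0,0,0,5,0,0,0,0,0,0,5,0,0,0,0,0,0,5,0,0,0,0,0,0,5,0,0,0,0,0,0,5], grip_force=40)

```text
t: 5.5
eef_pos: [0.5009, 0.1664, 0.167]
orientation: [0.877, -0.481, 0.0, -0.0]
ft_force: [-1.1, 1.3, 2.8]
opening: 0.0124
```

```bash
python3 st.py
```

```text
t 5.5 p [0.5009 0.1664 0.167 ] yawx -1.003 tilt [0.0001 0.    ] F [-1.15  1.28  2.75] M [ 0.088  0.232 -0.009] op 0.0124 q [-0.81  0.31  0.51  1.91 -0.19  0.97 -1.21]
```

Request:
drive_tool(motion=[0,0,0,0,0,-2,5,0,0,0,0,0,-2,5,0,0,0,0,0,-2,5,0,0,0,0,0,-2,5,0,0,0,0,0,-2,5])

```text
t: 5.92
eef_pos: [0.5011, 0.1663, 0.167]
orientation: [0.916, -0.402, 0.0, -0.0]
ft_force: [0.3, -1.2, 3.6]
opening: 0.0124
```

```bash
python3 st.py
```

```text
t 5.9167 p [0.5011 0.1663 0.167 ] yawx -0.8268 tilt [0.0003 0.    ] F [ 0.31 -1.15  3.63] M [-0.029 -0.024 -0.041] op 0.0124 q [-0.78  0.31  0.48  1.91 -0.17  0.96 -1.05]
```

Request:
drive_tool(motion=[0,0,0,0,0,-1,5,0,0,0,0,0,-1,5,0,0,0,0,0,-1,5])

```text
t: 6.17
eef_pos: [0.501, 0.1663, 0.167]
orientation: [0.926, -0.378, 0.0, -0.0]
ft_force: [0.2, -0.7, 2.1]
opening: 0.0125
```

```bash
python3 st.py
```

```text
t 6.1667 p [0.501  0.1663 0.167 ] yawx -0.7753 tilt [ 0.0002 -0.0001] F [ 0.23 -0.71  2.11] M [-0.048 -0.012 -0.017] op 0.0125 q [-0.77  0.31  0.47  1.91 -0.17  0.96 -1.  ]
```

Request:
drive_tool(motion=[0,0,0,0,0,-1,5,0,0,0,0,0,-1,5])

```text
t: 6.33
eef_pos: [0.501, 0.1663, 0.1669]
orientation: [0.932, -0.362, 0.0, 0.0]
ft_force: [0.6, -0.7, 2.4]
opening: 0.0126
```

```bash
python3 st.py
```

```text
t 6.3333 p [0.501  0.1663 0.1669] yawx -0.7399 tilt [ 0.0001 -0.0001] F [ 0.57 -0.68  2.37] M [-0.018 -0.11  -0.017] op 0.0126 q [-0.77  0.31  0.46  1.91 -0.17  0.96 -0.97]
```

Request:
drive_tool(motion=[0,0,0,0,0,-1,5,0,0,0,0,0,0,5])

```text
t: 6.5
eef_pos: [0.5009, 0.1663, 0.1669]
orientation: [0.936, -0.353, 0.0, 0.0]
ft_force: [0.5, -0.2, 2.4]
opening: 0.0124
```

```bash
python3 st.py
```

```text
t 6.5 p [0.5009 0.1663 0.1669] yawx -0.7222 tilt [ 0.0001 -0.    ] F [ 0.5  -0.2   2.41] M [ 0.049 -0.076  0.054] op 0.0124 q [-0.76  0.31  0.46  1.91 -0.16  0.96 -0.95]
```

Request:
drive_tool(motion=[0,0,0,0,0,-1,5,0,0,0,0,0,0,5])

```text
t: 6.67
eef_pos: [0.5009, 0.1663, 0.1669]
orientation: [0.939, -0.345, 0.0, 0.0]
ft_force: [0.0, 0.5, 2.6]
opening: 0.0131
```

```bash
python3 st.py
```

```text
t 6.6667 p [0.5009 0.1663 0.1669] yawx -0.7049 tilt [-0.     -0.0001] F [0.01 0.49 2.64] M [-0.012 -0.05  -0.01 ] op 0.0131 q [-0.76  0.31  0.46  1.91 -0.16  0.96 -0.93]
```

Request:
drive_tool(motion=[0,0,0,0,0,-1,5,0,0,0,0,0,-0.5,5])

```text
t: 6.83
eef_pos: [0.5009, 0.1663, 0.1669]
orientation: [0.943, -0.333, 0.0, 0.0]
ft_force: [-0.3, -0.3, 2.7]
opening: 0.0124
```

```bash
python3 st.py
```

```text
t 6.8333 p [0.5009 0.1663 0.1669] yawx -0.6785 tilt [ 0.     -0.0001] F [-0.35 -0.35  2.72] M [-0.012  0.003 -0.006] op 0.0124 q [-0.76  0.31  0.45  1.91 -0.16  0.96 -0.91]
```

Request:
drive_tool(motion=[0,0,0,0,0,-1,5,0,0,0,0,0,0,5])

```text
t: 7.0
eef_pos: [0.5009, 0.1663, 0.1669]
orientation: [0.946, -0.325, 0.0, 0.0]
ft_force: [-0.7, -0.4, 2.9]
opening: 0.0128
```

```bash
python3 st.py
```

```text
t 7.0 p [0.5009 0.1663 0.1669] yawx -0.661 tilt [-0.     -0.0001] F [-0.66 -0.4   2.89] M [0.016 0.075 0.071] op 0.0128 q [-0.75  0.31  0.45  1.91 -0.16  0.96 -0.89]
```

Request:
drive_tool(motion=[0,0,0,0,0,-1,5,0,0,0,0,0,0,5])

```text
t: 7.17
eef_pos: [0.5009, 0.1663, 0.1669]
orientation: [0.949, -0.316, 0.0, 0.0]
ft_force: [0.6, 0.0, 3.1]
opening: 0.0124
```

```bash
python3 st.py
```

```text
t 7.1667 p [0.5009 0.1663 0.1669] yawx -0.6436 tilt [-0.     -0.0001] F [0.63 0.03 3.09] M [0.083 0.014 0.016] op 0.0124 q [-0.75  0.31  0.45  1.91 -0.16  0.96 -0.88]
```

Request:
drive_tool(motion=[0,0,0,0,0,-1,5,0,0,0,0,0,0,5])

```text
t: 7.33
eef_pos: [0.5009, 0.1663, 0.1669]
orientation: [0.951, -0.308, -0.0, 0.0]
ft_force: [-0.7, 0.2, 3.0]
opening: 0.0128
```

```bash
python3 st.py
```

```text
t 7.3333 p [0.5009 0.1663 0.1669] yawx -0.6262 tilt [-0.     -0.0001] F [-0.65  0.16  3.03] M [-0.035  0.056  0.008] op 0.0128 q [-0.75  0.31  0.44  1.91 -0.16  0.96 -0.86]
```

Request:
drive_tool(motion=[0,0,0,0,0,-1,5,0,0,0,0,0,0,5])

```text
t: 7.5
eef_pos: [0.5009, 0.1663, 0.1669]
orientation: [0.954, -0.3, 0.0, 0.0]
ft_force: [1.0, 1.2, 2.3]
opening: 0.0126
```

```bash
python3 st.py
```

```text
t 7.5 p [0.5009 0.1663 0.1669] yawx -0.6087 tilt [ 0.     -0.0001] F [1.04 1.15 2.33] M [ 0.057  0.032 -0.045] op 0.0126 q [-0.75  0.31  0.44  1.91 -0.16  0.96 -0.84]
```

Request:
drive_tool(motion=[0,0,0,0,0,-1,5,0,0,0,0,0,0,5])

```text
t: 7.67
eef_pos: [0.5009, 0.1664, 0.1669]
orientation: [0.957, -0.291, 0.0, 0.0]
ft_force: [-0.5, 1.1, 2.5]
opening: 0.0123
```

```bash
python3 st.py
```

```text
t 7.6667 p [0.5009 0.1664 0.1669] yawx -0.5913 tilt [ 0.     -0.0001] F [-0.48  1.14  2.49] M [-0.013  0.028 -0.064] op 0.0123 q [-0.74  0.31  0.44  1.91 -0.16  0.96 -0.83]
```

```bash
cat > avg.py <<'E'
from h import *
a=[]
for i in range(5): vision.get_image('wrist'); s=ctrl.sense(); a.append(np.r_[s['moment'][2],s['effort'][6],s['ft_force']])
print('t',s['t'],'Mz',np.mean(a,0).round(3),np.round([k[0] for k in a],3)); 
E
python3 avg.py; python3 st.py
```

```text
t 7.9167 Mz [-0.03   0.13  -0.016 -0.286  2.716] [-0.006 -0.033 -0.056 -0.029 -0.024]
t 7.9167 p [0.5009 0.1663 0.1669] yawx -0.5929 tilt [ 0.     -0.0001] F [ 0.42 -0.57  3.28] M [-0.01   0.032 -0.024] op 0.0124 q [-0.74  0.31  0.44  1.91 -0.16  0.96 -0.83]
```

Request:
drive_tool(motion=[0,0,0,0,0,-1,5,0,0,0,0,0,0,5])

```text
t: 8.08
eef_pos: [0.5009, 0.1664, 0.1669]
orientation: [0.959, -0.283, 0.0, 0.0]
ft_force: [-0.1, 0.8, 2.7]
opening: 0.0125
```

```bash
python3 avg.py; python3 st.py
```

```text
t 8.3333 Mz [-0.067  0.174 -0.008  0.833  2.582] [-0.071 -0.109 -0.046 -0.034 -0.076]
t 8.3333 p [0.5009 0.1664 0.1669] yawx -0.5754 tilt [ 0.     -0.0001] F [0.54 0.19 2.52] M [ 0.157  0.082 -0.076] op 0.0128 q [-0.74  0.3   0.43  1.91 -0.15  0.96 -0.81]
```

Request:
drive_tool(motion=[0,0,0,0,0,-1,5,0,0,0,0,0,0,5])

```text
t: 8.5
eef_pos: [0.5009, 0.1664, 0.1669]
orientation: [0.962, -0.275, -0.0, 0.0]
ft_force: [-1.1, 1.2, 3.7]
opening: 0.0122
```

```bash
python3 avg.py; python3 st.py
```

```text
t 8.75 Mz [-0.147  0.243 -0.851  1.342  2.443] [-0.154 -0.121 -0.174 -0.14  -0.146]
t 8.75 p [0.5009 0.1663 0.1669] yawx -0.558 tilt [-0.     -0.0001] F [-0.94  0.42  2.65] M [ 0.355  0.125 -0.146] op 0.0125 q [-0.74  0.3   0.43  1.91 -0.15  0.96 -0.8 ]
```

The moment now rises by about 0.08 N·m per degree, which matches the stop's springiness. I add half a degree and hold.

Request:
drive_tool(motion=[0,0,0,0,0,-0.5,5,0,0,0,0,0,0,5,0,0,0,0,0,0,5,0,0,0,0,0,0,5,0,0,0,0,0,0,5,0,0,0,0,0,0,5,0,0,0,0,0,0,5])

```text
t: 9.33
eef_pos: [0.5009, 0.1663, 0.1669]
orientation: [0.963, -0.271, -0.0, 0.0]
ft_force: [0.1, 1.2, 2.0]
opening: 0.0128
```

```bash
python3 avg.py; python3 st.py
```

```text
t 9.5833 Mz [-0.191  0.181 -1.011  1.51   3.025] [-0.224 -0.149 -0.214 -0.223 -0.143]
t 9.5833 p [0.5009 0.1663 0.1669] yawx -0.5491 tilt [-0.     -0.0001] F [-1.08  1.25  2.95] M [ 0.352  0.226 -0.143] op 0.0124 q [-0.74  0.3   0.43  1.91 -0.15  0.96 -0.79]
```

Request:
drive_tool(motion=[0,0,0,0,0,1.5,5,0,0,0.0015,0,0,0,5,0,0,0.0015,0,0,0,5,0,0,0.0015,0,0,0,5,0,0,0,0,0,0,5,0,0,0,0,0,0,5,0,0,0,0,0,0,5])

```text
t: 10.17
eef_pos: [0.501, 0.1663, 0.1625]
orientation: [0.959, -0.284, 0.0, 0.0]
ft_force: [-0.7, 2.0, 5.2]
opening: 0.0127
```

```bash
python3 avg.py; python3 st.py
```

```text
t 10.4167 Mz [-0.035  0.032 -0.365  0.9    5.115] [-0.077 -0.048 -0.038 -0.021  0.009]
t 10.4167 p [0.501  0.1663 0.1624] yawx -0.5753 tilt [ 0.0001 -0.0001] F [-0.1   0.42  4.5 ] M [0.265 0.043 0.009] op 0.0122 q [-0.74  0.31  0.43  1.91 -0.16  0.95 -0.81]
```

Request:
drive_tool(motion=[0,0,0,0,0,-1.5,5,0,0,0,0,0,-1.5,5,0,0,0,0,0,0,5])

```text
t: 10.67
eef_pos: [0.5009, 0.1662, 0.1624]
orientation: [0.966, -0.257, 0.0, 0.0]
ft_force: [0.3, 0.2, 4.3]
opening: 0.0127
```

```bash
python3 avg.py; python3 st.py
```

```text
t 10.9167 Mz [ 6.300e-02  1.670e-01  1.120e-01 -4.000e-03  5.025e+00] [0.078 0.049 0.077 0.053 0.058]
t 10.9167 p [0.5009 0.1663 0.1624] yawx -0.5232 tilt [ 0.0001 -0.0002] F [ 0.12 -0.15  5.27] M [ 0.015 -0.049  0.058] op 0.0124 q [-0.73  0.31  0.42  1.91 -0.15  0.95 -0.76]
```

No tooth moment remains, so the cap is past the stop. I turn on to a cap angle of about 1.42 rad (45° more).

Request:
drive_tool(motion=[0,0,0,0,0,-3,5,0,0,0,0,0,-3,5,0,0,0,0,0,-3,5,0,0,0,0,0,-3,5,0,0,0,0,0,-3,5,0,0,0,0,0,-3,5,0,0,0,0,0,-3,5,0,0,0,0,0,-3,5,0,0,0,0,0,-3,5,0,0,0,0,0,-3,5,0,0,0,0,0,-3,5,0,0,0,0,0,-3,5,0,0,0,0,0,-3,5,0,0,0,0,0,-3,5,0,0,0,0,0,-3,5,0,0,0,0,0,0,5])

```text
t: 12.25
eef_pos: [0.5009, 0.1663, 0.1624]
orientation: [0.991, 0.132, -0.0, 0.0]
ft_force: [0.1, 0.4, 5.1]
opening: 0.0122
```

```bash
python3 avg.py; python3 st.py
```

```text
t 12.5 Mz [ 0.025  0.322 -0.038 -0.287  5.2  ] [0.007 0.025 0.049 0.043 0.003]
t 12.5 p [0.5009 0.1663 0.1624] yawx 0.2611 tilt [-0.     -0.0002] F [0.57 0.2  5.14] M [-0.055 -0.063  0.003] op 0.0125 q [-0.62  0.3   0.28  1.91 -0.1   0.95 -0.03]
```

Lift slowly at first and check the force, which would show snagging.

Request:
drive_tool(motion=[0,0,-0.002,0,0,0,5,0,0,-0.002,0,0,0,5,0,0,-0.002,0,0,0,5,0,0,-0.002,0,0,0,5,0,0,-0.002,0,0,0,5,0,0,0,0,0,0,5,0,0,0,0,0,0,5])

```text
t: 13.08
eef_pos: [0.5007, 0.1663, 0.1723]
orientation: [0.991, 0.131, -0.0, 0.0]
ft_force: [-0.4, -0.5, -1.3]
opening: 0.0129
```

```bash
python3 avg.py; python3 st.py
```

```text
t 13.3333 Mz [ 0.011 -0.003  0.343 -0.174 -1.708] [-0.005  0.004 -0.005  0.032  0.028]
t 13.3333 p [0.5008 0.1663 0.1722] yawx 0.2624 tilt [-0.0003 -0.0003] F [ 0.85  0.12 -1.58] M [-0.043 -0.03   0.028] op 0.0123 q [-0.62  0.29  0.28  1.9  -0.1   0.97 -0.03]
```

The lift force equals the cap's weight, so the cap is free. I lift clear and carry it over the tray.

Request:
drive_tool(motion=[0,0,-0.02,0,0,0,5,0,0,-0.03,0,0,0,5,0,0,-0.03,0,0,0,5,0,0,-0.03,0,0,0,5,0,0,-0.01,0,0,0,5,0,0,0,0,0,0,5,0,0,0,0,0,0,5])

```text
t: 13.92
eef_pos: [0.5008, 0.1664, 0.292]
orientation: [0.991, 0.131, 0.0, -0.0]
ft_force: [-0.6, 0.3, -1.7]
opening: 0.0123
```

Request:
drive_tool(motion=[-0.0036,0.016,0,0,0,0,5,-0.0073,0.0325,0,0,0,0,5,-0.0073,0.0325,0,0,0,0,5,-0.0073,0.0325,0,0,0,0,5,-0.0073,0.0325,0,0,0,0,5,-0.0073,0.0325,0,0,0,0,5,-0.0073,0.0325,0,0,0,0,5,-0.0073,0.0325,0,0,0,0,5,-0.0073,0.0325,0,0,0,0,5,-0.0073,0.0325,0,0,0,0,5,-0.0073,0.0325,0,0,0,0,5,-0.0073,0.0325,0,0,0,0,5,-0.004,0.016,0,0,0,0,5,0,0,0,0,0,0,5,0,0,0,0,0,0,5])

```text
t: 15.17
eef_pos: [0.5162, -0.2333, 0.2907]
orientation: [0.992, 0.13, -0.001, -0.0]
ft_force: [0.5, -0.3, -1.9]
opening: 0.0125
```

```bash
python3 avg.py; python3 st.py; python3 - <<'E'
from h import *
snap('wrist','w3')
E
```

```text
t 15.4167 Mz [-0.032  0.039  0.073  0.504 -1.7  ] [-0.022 -0.029 -0.027 -0.032 -0.051]
t 15.4167 p [ 0.5172 -0.2316  0.2921] yawx 0.2638 tilt [-0.0003  0.0003] F [-1.01 -0.18 -1.53] M [-0.003  0.069 -0.051] op 0.0124 q [-0.1   0.27  0.58  1.67 -0.15  1.25  0.77]
```

View pics/w3.png

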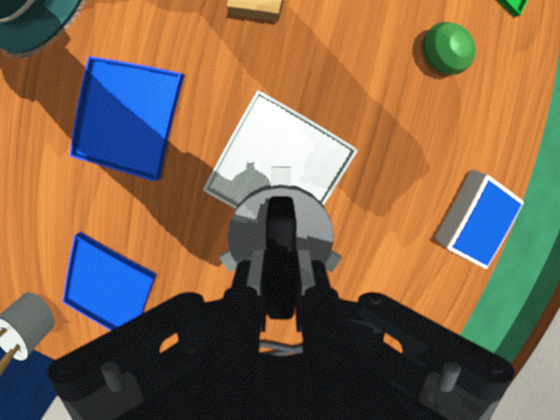

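The wrist view shows the cap held upright. The steel tray's rim corners are at (258,92), (357,151) and (204,187), with the fourth hidden by the cap. I check the tray centre from this view.

```bash
python3 - <<'E'
from h import *
c=load('w3');d=load('w2');w=load('w1')
P=[plane(c,u,v,.02,True) for u,v in((258,92),(357,151),(204,187))];print(np.round(P,3),(P[1]+P[2])/2,np.linalg.norm(P[0]-P[1]),np.linalg.norm(P[0]-P[2]))
a=load('s0');print('h',tri(ray(c,357,151,True),ray(a,241.4,269.1)),tri(ray(c,204,187,True),ray(load('s0'),267.5,223.5)),tri(ray(c,258,92,True),ray(a,296,251.1)))
E
```

```text
[[ 0.461 -0.139  0.02 ]
 [ 0.613 -0.18   0.02 ]
 [ 0.42  -0.285  0.02 ]] [ 0.51630603 -0.23243783  0.02      ] 0.1573084154547677 0.15216626275482667
h (array([ 0.61250329, -0.17878966,  0.01828027]), [np.float64(0.0013529571033735778), np.float64(0.0013529571033737112)]) (array([ 0.42014484, -0.28573877,  0.02008445]), [np.float64(0.0008011689274340783), np.float64(0.0008011689274341371)]) (array([ 0.45933479, -0.13730075,  0.01443155]), [np.float64(0.0018031325776711876), np.float64(0.0018031325776713147)])
```

Request:
drive_tool(motion=[0,0,0.03,0,0,0,5,0,0,0.035,0,0,0,5,0,0,0.035,0,0,0,5,0,0,0.035,0,0,0,5,0,0,0.035,0,0,0,5,0,0,0.035,0,0,0,5,0,0,0.03,0,0,0,5,0,0,0.015,0,0,0,5,0,0,0.005,0,0,0,5,0,0,0,0,0,0,5,0,0,0,0,0,0,5,0,0,0,0,0,0,5])

```text
t: 16.47
eef_pos: [0.5179, -0.2328, 0.0389]
orientation: [0.991, 0.131, 0.001, 0.0]
ft_force: [0.0, 0.6, -0.3]
opening: 0.0124
```

```bash
python3 avg.py; python3 st.py
```

```text
t 16.7167 Mz [ 0.005 -0.009  0.295  0.186 -1.437] [ 0.013  0.024 -0.024 -0.016  0.027]
t 16.7167 p [ 0.5174 -0.2327  0.0381] yawx 0.2625 tilt [ 0.001  -0.0002] F [ 0.69  0.49 -1.96] M [-0.027 -0.021  0.027] op 0.0123 q [ 0.01  0.57  0.46  1.9  -0.36  0.75  0.94]
```

Request:
drive_tool(motion=[0,0,0.004,0,0,0,5,0,0,0.004,0,0,0,5,0,0,0.002,0,0,0,5,0,0,0.001,0,0,0,5,0,0,0,0,0,0,5,0,0,0,0,0,0,5])

```text
t: 17.22
eef_pos: [0.5169, -0.2327, 0.0263]
orientation: [0.991, 0.131, -0.0, -0.0]
ft_force: [-0.0, -0.2, -1.9]
opening: 0.0122
```

```bash
python3 avg.py; python3 st.py
```

```text
t 17.4667 Mz [-0.006  0.002  0.268  0.281 -1.4  ] [-0.026 -0.018  0.028 -0.001 -0.012]
t 17.4667 p [ 0.517  -0.2327  0.0264] yawx 0.2624 tilt [-0.     -0.0001] F [ 0.63  0.84 -1.19] M [-0.007  0.056 -0.012] op 0.0122 q [ 0.02  0.59  0.45  1.9  -0.37  0.73  0.94]
```

Request:
drive_tool(motion=[0,0,0.0005,0,0,0,5,0,0,0.0005,0,0,0,5,0,0,0,0,0,0,5,0,0,0,0,0,0,5])

```text
t: 17.8
eef_pos: [0.5171, -0.2327, 0.0261]
orientation: [0.991, 0.131, 0.0, -0.0]
ft_force: [-6.0, 3.3, 15.6]
opening: 0.0125
```

```bash
python3 avg.py; python3 st.py
```

```text
t 18.05 Mz [-3.0000e-03 -1.0000e-03 -5.7710e+00  3.2440e+00  1.5519e+01] [-0.019  0.01  -0.024  0.003  0.013]
t 18.05 p [ 0.5171 -0.2327  0.0262] yawx 0.2623 tilt [0.0004 0.0003] F [-5.5   3.62 15.8 ] M [0.679 1.247 0.013] op 0.0122 q [ 0.02  0.59  0.45  1.9  -0.37  0.73  0.95]
```

The cap is on the floor, with contact at the expected height. I ease the preload, open, and retreat upward.

Request:
drive_tool(motion=[0,0,-0.0005,0,0,0,5,0,0,0,0,0,0,5,0,0,0,0,0,0,30,0,0,0,0,0,0,60,0,0,0,0,0,0,90,0,0,0,0,0,0,90,0,0,0,0,0,0,90,0,0,0,0,0,0,90,0,0,0,0,0,0,90])

```text
t: 18.8
eef_pos: [0.5171, -0.2327, 0.0259]
orientation: [0.991, 0.131, -0.0, 0.0]
ft_force: [-0.4, -0.3, 0.1]
opening: 0.0771
```

```bash
python3 st.py
```

```text
t 18.8 p [ 0.5171 -0.2327  0.0259] yawx 0.2624 tilt [-0.     -0.0001] F [-0.44 -0.27  0.12] M [-0.046 -0.017 -0.006] op 0.0771 q [ 0.02  0.59  0.45  1.9  -0.37  0.73  0.95]
```

Request:
drive_tool(motion=[0,0,-0.01,0,0,0,90,0,0,-0.03,0,0,0,90,0,0,-0.035,0,0,0,90,0,0,-0.035,0,0,0,90,0,0,-0.035,0,0,0,90,0,0,-0.025,0,0,0,90,0,0,-0.01,0,0,0,90,0,0,0,0,0,0,90,0,0,0,0,0,0,90,0,0,0,0,0,0,90])

```text
t: 19.63
eef_pos: [0.5165, -0.2323, 0.2049]
orientation: [0.991, 0.131, -0.001, -0.0]
ft_force: [0.4, 0.7, -0.6]
opening: 0.0768
```

```bash
python3 st.py; python3 - <<'E'
from h import *
a=snap('scene','s9')['pixels'];b=snap('side','d9')['pixels'];c=snap('wrist','w9')['pixels']
r=lambda p:cv2.resize(p,(400,300))
m=np.vstack([np.hstack([r(a),r(b)]),np.hstack([r(c),cv2.resize(a[205:295,190:310],(400,300))])])
cv2.imwrite('pics/end.png',m[:,:,::-1])
E
```

```text
t 19.6333 p [ 0.5165 -0.2323  0.2049] yawx 0.2624 tilt [-0.0015  0.0004] F [ 0.42  0.73 -0.64] M [-0.007  0.01  -0.053] op 0.0768 q [-0.08  0.35  0.57  1.78 -0.21  1.08  0.82]
```

View pics/end.png

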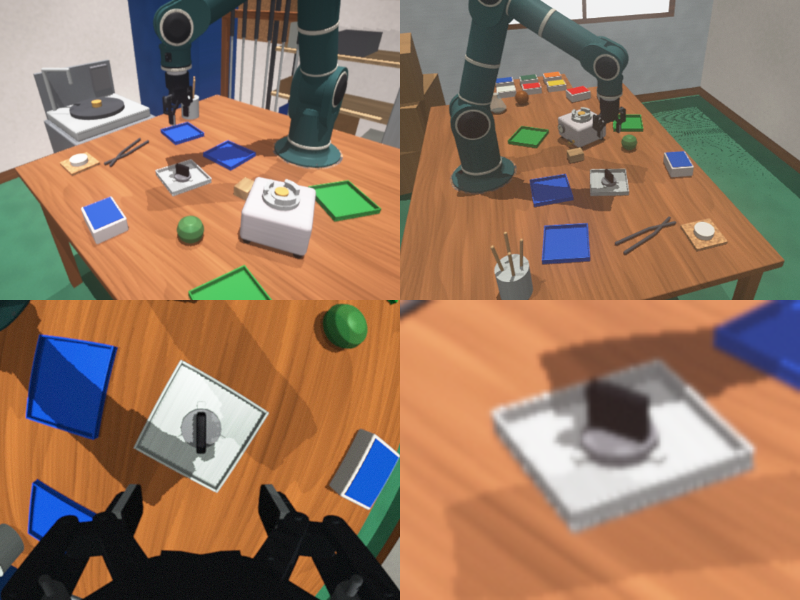

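The cap lies flat in the middle of the steel tray, handle up. The gripper is clear, and the paperweight and block look unmoved.

```bash
python3 -c "
from station import ticket
print(ticket.sign_off())"
```

```text
the job is handed in; nothing more can be done
None
```

The tank is open and its cap lies flat, handle up, near the middle of the steel tray. The job is handed in; sign-off gave no verdict.

- **First stop:** I met it after about 0.42 rad of turning, at a cap angle of about 0.57 rad. I held the cap there unpressed for about 1 s. The moment settled near 0.19 N·m, with single noisy readings up to 0.22, against the limit of about 0.4. The rise of about 0.08 N·m per degree matched the stop's stated springiness.
- **Pressing and lifting:** I pressed the cap down 4.5 mm with about 5 N and turned it on to about 1.4 rad. It lifted off without snagging; the force afterwards was just the cap's weight, about 1.7 N.
- **Setting down:** The cap met the tray floor at the expected height. The setdown force was about 16 N, and I eased it before letting go.
- **Last checks:** The pictures show the cap in the tray, the gripper clear at 0.2 m, and the paperweight and block apparently where they were, judged by eye. The robot's clock stood at about 20 s of the allowed 67.
- **Disagreements:** Triangulated heights came out low: 176 mm against 180 mm for the middle of the cap's handle, 187 mm against 201 mm for its top (biased by visible side faces), and 14–20 mm against 20 mm for the tray rim. The flange and disc widths and the contact heights agreed with the text to within about 2 mm.

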